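# Fill the hanging cup with sole studs from the gravity feeder

## Task

Turn the feeder's swivel hook fully round to its stop so that it faces the chute, then hang the cup with the hanger on it and let go. Reaching in under the leaning front of the hopper, slide the shutter open so that all six studs run down into the hanging cup, then push the shutter fully home and let go; leave the cup hanging there and all the other things on the bench where they are.

Things in the scene. Friction and masses are not known exactly. Their poses are not given: they have to be found in the camera images.
- feeder: The grey dispensing feeder, fixed to the bench. Origin on the bench straight below the hopper's outlet; -x is its front (towards the robot, yawed up to 0.2 rad), its chute runs down to +y. Base plate 12 mm thick, x -160..+100, y -60..+190 mm. Outlet 50 x 44 mm at height 260 mm, the open hopper above it. Column behind, x +32..+62, 372 mm tall.
- hopper_rim (a point): Middle of the hopper's front top edge (feeder x -115, z 375 mm; edge 100 mm wide in y). The hopper's front wall leans forward from the outlet (x -25, z 283) up to this edge, over the shutter's handle: a gripper cannot reach the handle straight from above, only leaning in from the front, about parallel to the wall (45 degrees).
- chute_lip (a point): Lower end of the steel chute's floor: feeder x 0, y 100, z 125 mm. The chute is 58 mm wide in x, drops at 44 degrees from z 245 at y -26; side walls 31 mm above its floor, 8 mm over its last 26 mm. The hanging cup's rim then is 7 mm beyond the lip and 25 mm below it, so the cup goes down past the lip onto the hook; the studs fly the gap.
- shutter (a joint): The flat sliding shutter under the hopper, m: 0 fully shut (home, on its stop), 0.052 fully open on its stop. Opens towards the feeder's -x. Rubbing friction about 4 N plus some drag; stays where left. The studs lie on it and can wedge it for a moment (then ease and pull again, up to 20 N); they fall as it opens, the last by full opening.
- shutter_grip (a point): Grip point of the shutter's black handle, an upright fin 30 mm long (x), 12 mm thick (y), 42 mm tall (z 234..276 mm); this point lies at height 260 mm, 112 mm in front of the outlet when shut. Axes as the feeder's. Grip it across its thickness (along y). A flat stem 16 mm wide joins it to the shutter at height 255 mm.
- swivel (a joint): Angle of the swivel hook about its upright post, rad: 0 = on its stop, arm along the feeder's +x, so that a cup hung on it is in front of the chute's lip; grows anticlockwise seen from above (arm swings to the feeder's +y), 1.9 at the far stop. Friction 0.12 N m; stays where left. Starts at 0.7 to 1.5.
- hook_axis (a point): On the axis of the swivel hook's post, at the top of its hub (32 mm diameter), height 83 mm; feeder x -130.5, y 143 mm. Axes turn with the hook.
- hook_tip (a point): Middle of the top edge of the hook's upturned plate, height 110 mm, 80 mm from the post's axis. Plate 5 mm thick (x), 36 mm wide (y), down to height 50 mm; the arm from the post is 12 mm wide, 14 mm tall, its top at height 80 mm. Axes turn with the hook, +x outward along the arm.
- cup: Round aluminium cup, 72 mm wide, 75 mm tall, wall 3 mm, 0.07 to 0.14 kg, with a hanger at its -x side. Origin under its middle. Hanger: inverted U 26 mm wide (y); inner leg x -45..-35, z 30..93; roof z 85..94; outer leg x -61..-56, z 59..87: an 11 mm slot that goes down over the hook's plate, the cup on the plate's outer side. Stands upright on the bench at the start.
- cup_grip (a point): Middle of the cup's black upright grip plate on the hanger's roof, in cup frame (-50.5, 0, 122) mm. The plate is 11 mm thick (x), 26 mm wide (y), z 92..146 mm; grip it across its thickness (along x).
- cup_slot (a point): Middle of the underside of the slot's roof, in cup frame (-50.5, 0, 85) mm: rests on point hook_tip when the cup hangs. Axes as the cup's; they agree with hook_tip's when hung.
- cup_mid (a point): Middle of the cup's inside, in cup frame (0, 0, 38) mm.
- stud0_mid (a point): Middle of one of the six hard plastic screw-in sole studs, 18 mm across the foot, 12 mm tall, 12 g; all six start in the hopper on the shutter.
- stud1_mid (a point): Middle of one of the six hard plastic screw-in sole studs, 18 mm across the foot, 12 mm tall, 12 g; all six start in the hopper on the shutter.
- stud2_mid (a point): Middle of one of the six hard plastic screw-in sole studs, 18 mm across the foot, 12 mm tall, 12 g; all six start in the hopper on the shutter.
- stud3_mid (a point): Middle of one of the six hard plastic screw-in sole studs, 18 mm across the foot, 12 mm tall, 12 g; all six start in the hopper on the shutter.
- stud4_mid (a point): Middle of one of the six hard plastic screw-in sole studs, 18 mm across the foot, 12 mm tall, 12 g; all six start in the hopper on the shutter.
- stud5_mid (a point): Middle of one of the six hard plastic screw-in sole studs, 18 mm across the foot, 12 mm tall, 12 g; all six start in the hopper on the shutter.
- beaker: Bystander: plain aluminium beaker without hanger, about 76 mm wide, 75 mm tall; origin under its middle.
- sole_a: Bystander: black rubber lug sole, about 175 x 75 x 14 mm, lying flat; origin under its middle.
- sole_b: Bystander: a second such sole.
- glue: Bystander: small white jar with red cap, 48 mm wide, 90 mm tall; origin under its middle.
- hammer: Bystander: hammer lying on the bench, origin under its middle, along its x.
- brush: Bystander: brush lying on the bench, origin under its middle, along its x.
There are look-alikes about, which are no part of the job. Leave any red look-alike of the cup alone.

How it is judged:
By the outcome, as a careful person would: the job done as asked, in the order asked, and still so for the second after the job is handed in, with the robot touching nothing.
It also fails if it takes over 72 s, if anything falls off the work surface, if the arm or the gripper's body presses on something with over 40 N, if the wrist force passes 120 N, or if a joint passes its speed limit or range.

## Robot

A 6-joint arm with a two-finger parallel gripper is mounted at the origin on the work surface. World frame = base frame: x ahead of the robot, y to its left, z up, the work surface at z = 0. Lengths are in m, angles in degrees, forces in N, time in s.
With the tool pointing down it reaches from about 0.35 to 0.875 m from the base axis. Payload 4.2 kg.
Tool frame: the origin (TCP) lies between the finger pads; the fingertips stand 14 mm ahead of it and the grasp point (between the pads) lies 5 mm behind it; z points along the fingers, y is the direction in which the jaws open and shut (so a half turn about z gives the same grasp; the last joint's range is limited). The gripper opens to 85 mm and grips with 20 to 120 N. Pads are 22 mm wide; open, the fingers measure 114 mm over their backs; the gripper's body (76 mm by 85 mm) begins 54 mm behind the grasp point. The pads swing forward as they close: fully open they stand 13 mm farther back than shut.
Start: joints at [89.702, 22.042, 0.453, 0, -68.411, -14.817], TCP at [0.163, 0.603, 0.245] pointing down, gripper open.
Joint ranges: [-179.83, 179.83], [-69.29, 118.12], [-61.27, 80.66], [-181.25, 117.63], [-171.15, -9.14], [-177.46, 177.46]. Speed limits (degrees/s): [159.86, 159.86, 180, 180, 180, 180].

## Interface

Orientations are given as [roll, pitch, yaw] about the fixed x, y, z axes, in that order (R = Rz(yaw) Ry(pitch) Rx(roll)).
In Python, from station import ctrl, planner, optics, workorder gives the robot as it stands. Calls block until the motion is done:
- ctrl.movep(position, orientation): joint-space move of the TCP to a pose.
- ctrl.line_to(position, vel=0.15, rotation=None, max_force=None): straight line of the TCP; rotation=None keeps the orientation; vel is the mean speed in m/s. With max_force (N) it stops when the force on the tool has changed by that much, and returns True; else False.
- ctrl.goto_joints(angles): joint-space move.
- ctrl.move_gripper(opening, grip_force=None): finger opening in m; grip_force is the grip in N (None keeps the last); returns when the fingers have stopped.
- ctrl.dwell(seconds).
- planner.inverse_kinematics(position, orientation): joint angles nearest the present ones, or None.
- ctrl.get_obs(): the state.
- optics.grab_frame(name): name is "scene" or "top" or "wrist"; returns a dict with "image" (384x512x3 uint8, red, green, blue), "range_z" (384x512 float32, m along the optical axis (not along the pixel's ray), 0 where there is no reading), "fovy" (degrees; the focal length in pixels is half the picture's height over the tangent of half this angle, whatever the lens; pixels are square), "cx", "cy" (the principal point, pixels), "origin" and "attitude" of the camera in the world. Camera axes: x right, y down, z forward; pixel columns grow to the right and rows downward; lengths in m; the calibration is good to about 2 mm. A picture is of the moment at which its call begins.
A pose or a line that the arm cannot do raises ctrl.IKError and nothing moves.
- workorder.job_done(): hands the job in, once; it reports no verdict.
The state is a dict: "t": time; "qpos": joint angles; "dq": joint speeds; "joint_torque": joint torques, N m; "tool_pos": TCP position; "tool_rot": TCP orientation; "wrist_force": force on the tool from outside, world axes, zero at the start; "ft_torque": the same for the moment, N m; "finger_gap": finger opening in m.
Only numpy, scipy, OpenCV 4.12 (cv2) and the standard library are available. Lean on these libraries where they do the work, as an engineer would, in place of code of your own. Each camera call takes 0.05 s, during which the arm holds its last target. There are 200 camera calls.

## Working session

There is one attempt and no reset: what is moved stays moved. The work goes in short steps, each a Python script; the robot and the scene stay as the last script left them, time stands still between calls to the robot, and variables do not carry over. Pictures are saved under pics/ and viewed, about 8 in all and at most 12, crops included, and the job is handed in when it is done.

```bash
mkdir -p pics; ls; cat > h.py <<'E'
import numpy as np, cv2, pickle
from station import ctrl, planner, optics, workorder
def grab(n,tag):
    f=optics.grab_frame(n); pickle.dump(f,open(f'pics/{tag}.pkl','wb'))
    cv2.imwrite(f'pics/{tag}.png',f['image'][:,:,::-1]); return f
def load(tag): return pickle.load(open(f'pics/{tag}.pkl','rb'))
def att(f):
    A=np.array(f['attitude'],float)
    if A.shape==(3,3): return A
    if A.size==3:
        from scipy.spatial.transform import Rotation as R
        return R.from_euler('xyz',A,degrees=True).as_matrix()
    raise Exception(A)
def cloud(f):
    z=f['range_z']; h,w=z.shape; fl=h/2/np.tan(np.radians(f['fovy'])/2)
    v,u=np.mgrid[:h,:w]
    p=np.stack([(u-f['cx'])/fl*z,(v-f['cy'])/fl*z,z],-1)
    P=p@att(f).T+np.array(f['origin']); P[z<=0]=np.nan
    return P
E
python3 - <<'E'
from h import *
for n in ['scene','top']:
    f=grab(n,n); print(n,f['fovy'],f['cx'],f['cy'],f['origin'],f['attitude'],(f['range_z']>0).mean())
a=cv2.imread('pics/scene.png');b=cv2.imread('pics/top.png')
print(ctrl.get_obs())
cv2.imwrite('pics/s0.png',cv2.resize(a,(800,600)));cv2.imwrite('pics/t0.png',cv2.resize(b,(800,600)))
E
```

```text
pics
scene 43.88283776652959 265.9446896040463 195.00972346119042 [ 1.28739207 -0.35192077  1.61387346] [-146.1324221    -0.47542192   61.37215638] 0.99591064453125
top 54.735746664400764 255.5972867110977 192.9883508009175 [0.42893548 0.10165315 1.30500185] [-177.91966311   -0.29373314  -88.45584411] 0.9958546956380209
{'t': 0.1, 'qpos': array([ 8.97020338e+01,  2.20869376e+01,  3.86899914e-01, -2.50702972e-02,
       -6.84112962e+01, -1.48171153e+01]), 'dq': array([-0.07237311, -0.06919208,  0.14872583,  0.14320786,  0.01992849,
       -0.004461  ]), 'joint_torque': array([-3.66704662e-04, -3.93317878e+01,  1.88932657e+01,  4.19795886e+00,
       -2.56516621e-03,  3.65290731e-06]), 'tool_pos': array([0.16282213, 0.60290206, 0.24432062]), 'tool_rot': array([ 1.79886409e+02, -5.95334666e-03, -1.51243226e+01]), 'wrist_force': array([-0.02597756,  1.27800389, -0.09681293]), 'ft_torque': array([-0.0231316 , -0.01350212,  0.04785201]), 'finger_gap': 0.08527320779838567}
```

View pics/s0.png

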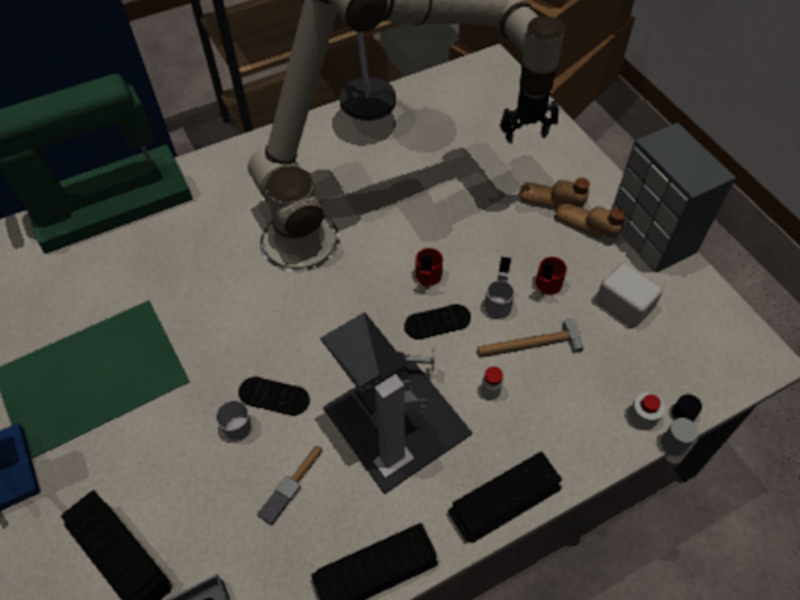

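View pics/t0.png

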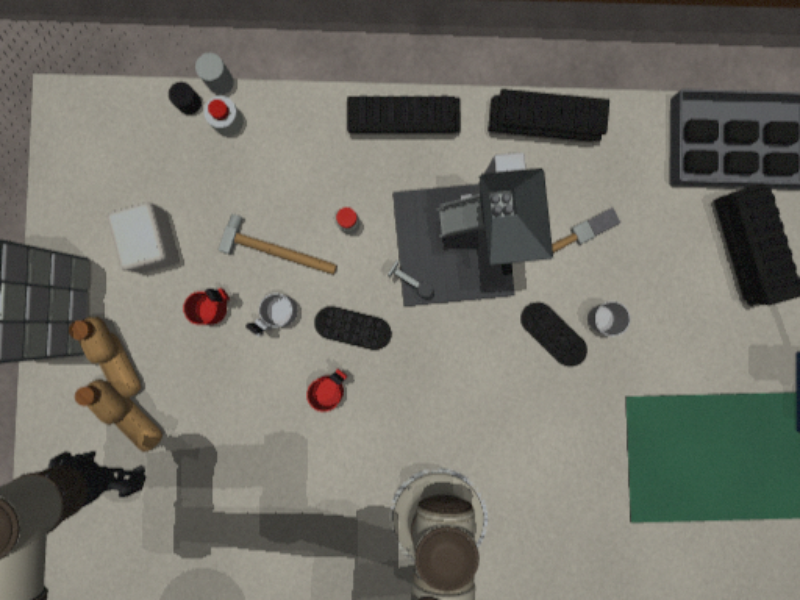

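Scene (800-wide pics): the feeder is at about (490,240) in top, its hook post at (425,290) with the tip at (393,270). The grey cup with hanger is at (277,310), its grip plate at (255,327). Red look-alikes are at (205,307) and (326,392). Next I measure from the depth cloud.

```bash
python3 - <<'E'
from h import *
for tag in ['top','scene']:
    f=load(tag);P=cloud(f);I=f['image'].astype(int)
    X,Y,Z=P[...,0],P[...,1],P[...,2]
    tab=(X>.3)&(X<.7)&(Y>.1)&(Y<.3)&(abs(Z)<.01); print(tag,'table z',np.median(Z[tab]))
    reg=(X>.35)&(X<.8)&(Y>-.3)&(Y<.2)
    # base plate
    m=reg&(abs(Z-.012)<.008)&(I.sum(2)<240)&(abs(I[...,0]-I[...,2])<25)
    mm=cv2.morphologyEx(m.astype(np.uint8),cv2.MORPH_OPEN,np.ones((5,5)))
    n,l,s,c=cv2.connectedComponentsWithStats(mm)
    for i in range(1,n):
        if s[i,4]>300:
            q=P[l==i][:,:2].astype(np.float32); r=cv2.minAreaRect(q); print('plate',s[i],r, cv2.boxPoints(r).round(4).tolist())
    hi=reg&(Z>.355)&(Z<.385)
    q=P[hi][:,:2].astype(np.float32); r=cv2.minAreaRect(q);print('rim',hi.sum(),cv2.boxPoints(r).round(4).tolist())
    hk=(X>.4)&(X<.6)&(Y>-.05)&(Y<.15)
    for lo,hh in[(.075,.09),(.1,.12)]:
        k=hk&(Z>lo)&(Z<hh); print('hook',lo,k.sum(),P[k].mean(0).round(4) if k.any() else '', P[k].min(0).round(3),P[k].max(0).round(3))
    ck=(X>.38)&(X<.56)&(Y>.2)&(Y<.42)&(I[...,0]-I[...,1]<40)
    for lo,hh in[(.068,.08),(.085,.1),(.135,.155)]:
        k=ck&(Z>lo)&(Z<hh)
        if k.sum()>2:
            q=P[k]; print('cup',lo,k.sum(),q.mean(0).round(4),cv2.minEnclosingCircle(q[:,:2].astype(np.float32)), cv2.minAreaRect(q[:,:2].astype(np.float32)))
f=load('top');a=f['image'][90:240,90:380,::-1];cv2.imwrite('pics/c1.png',cv2.resize(a,None,fx=2.7,fy=2.7,interpolation=cv2.INTER_CUBIC))
E
```

```text
top table z -2.258310943448194e-05
plate [ 252  119   77   75 3372] ((0.6114285588264465, -0.020762577652931213), (0.2573874592781067, 0.24900783598423004), 7.253410339355469) [[0.46799999475479126, 0.08649999648332596], [0.49950000643730164, -0.16050000488758087], [0.754800021648407, -0.12800000607967377], [0.7233999967575073, 0.11900000274181366]]
plate [334 194  35  39 801] ((0.41826173663139343, -0.24465596675872803), (0.16249631345272064, 0.07301128655672073), 47.204105377197266) [[0.33629998564720154, -0.27950000762939453], [0.3898000121116638, -0.32910001277923584], [0.5001999735832214, -0.20980000495910645], [0.44670000672340393, -0.16019999980926514]]
plate [226 201  24  23 439] ((0.40814802050590515, 0.15764117240905762), (0.0766473338007927, 0.0803932398557663), 1.4862760305404663) [[0.36880001425743103, 0.19679999351501465], [0.3709000051021576, 0.11649999767541885], [0.44749999046325684, 0.1185000017285347], [0.4453999996185303, 0.1987999975681305]]
rim 1055 [[0.5275999903678894, -0.04230000078678131], [0.5407000184059143, -0.14790000021457672], [0.7181000113487244, -0.1
[... 1772 characters left out ...]
ook 0.1 20 [0.5459 0.1108 0.1084] [0.529 0.101 0.101] [0.562 0.121 0.114]
cup 0.068 64 [0.4503 0.3594 0.0733] ((0.451495498418808, 0.3592100441455841), 0.03869641572237015) ((0.4519788920879364, 0.3592880368232727), (0.06771381199359894, 0.07535585016012192), 56.69414138793945)
cup 0.085 24 [0.4199 0.3846 0.0921] ((0.4198477268218994, 0.3855224847793579), 0.013301108032464981) ((0.41793736815452576, 0.38583946228027344), (0.025243232026696205, 0.01945454068481922), 66.51477813720703)
cup 0.135 23 [0.4139 0.3898 0.1435] ((0.41278332471847534, 0.39123913645744324), 0.012875215150415897) ((0.41547954082489014, 0.3893759548664093), (0.024073682725429535, 0.01648600772023201), 50.611717224121094)
```

View pics/c1.png

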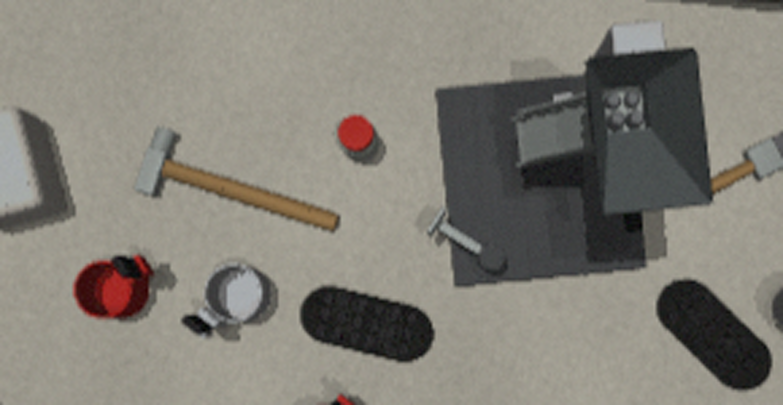

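```bash
cat >> h.py <<'E'
from scipy.spatial.transform import Rotation as Rn
YAW=7.1; O=np.array([.648,-.0815,0])
def W(x,y,z,O=O,yaw=YAW):
    return O+Rn.from_euler('z',yaw,degrees=True).apply([x,y,z])
HUB=W(-.1305,.143,.083)
def rep(t):
    o=ctrl.get_obs(); print(t,'t%.2f'%o['t'],o['tool_pos'].round(4),o['tool_rot'].round(1),'F',o['wrist_force'].round(1),'gap',round(o['finger_gap'],4),'q',o['qpos'].round(0))
E
cat > ik.py <<'E'
from h import *
ik=planner.inverse_kinematics
def s(n,p,r):
    q=ik(np.array(p),r); print(n,np.round(p,3),r,None if q is None else np.round(q,0))
for a in (57,7): 
  for f in (0,180,-90,90): s('hook%d'%a,HUB+Rn.from_euler('z',a,degrees=True).apply([.045,.03,0]),[180,0,a+f-360*(a+f>180)])
for f in (-90,90):
  s('cup',[.413,.3918,.117],[180,0,-41+f]); s('cuphi',[.413,.3918,.3],[180,0,-41+f])
  s('hang',W(-.0505,.143,.142),[180,0,YAW+f]);s('hanghi',W(-.0505,.143,.29),[180,0,YAW+f])
r0=Rn.from_euler('xyz',[180,-45,YAW],degrees=True)
for fl in (0,180):
  r=(r0*Rn.from_euler('z',fl,degrees=True)).as_euler('xyz',degrees=True).round(2)
  z=r0.apply([0,0,1])
  for d in (0,.052): s('shut',W(-.118-d,0,.263)+.005*z,r); s('shutback',W(-.118-d,0,.263)-.1*z,r)
E
python3 ik.py
```

```text
hook57 [0.5   0.098 0.083] [180, 0, 57] [ 29.  22. -28.   0. -41. 118.]
hook57 [0.5   0.098 0.083] [180, 0, -123] [ 29.  22. -28.  -0. -41. -62.]
hook57 [0.5   0.098 0.083] [180, 0, -33] [ 29.  22. -28.   0. -41.  28.]
hook57 [0.5   0.098 0.083] [180, 0, 147] [  29.   22.  -28.   -0.  -41. -152.]
hook7 [0.542 0.08  0.083] [180, 0, 7] [ 25.  25. -22.   0. -43.  72.]
hook7 [0.542 0.08  0.083] [180, 0, -173] [  25.   25.  -22.   -0.  -43. -108.]
hook7 [0.542 0.08  0.083] [180, 0, -83] [ 25.  25. -22.   0. -43. -18.]
hook7 [0.542 0.08  0.083] [180, 0, 97] [ 25.  25. -22.   0. -43. 162.]
cup [0.413 0.392 0.117] [180, 0, -131] [  60.   24.  -17.   -0.  -49. -101.]
cuphi [0.413 0.392 0.3  ] [180, 0, -131] [  60.   15.   -2.   -0.  -73. -101.]
hang [0.58  0.054 0.142] [180, 0, -82.9] [ 21.  23. -14.   0. -53. -14.]
hanghi [0.58  0.054 0.29 ] [180, 0, -82.9] [ 21.  16.  -1.   0. -72. -14.]
cup [0.413 0.392 0.117] [180, 0, 49] [ 60.  24. -17.   0. -49.  79.]
cuphi [0.413 0.392 0.3  ] [180, 0, 49] [ 60.  15.  -2.   0. -73.  79.]
hang [0.58  0.054 0.142] [180, 0, 97.1] [ 21.  23. -14.   0. -53. 166.]
hanghi [0.58  0.054 0.29 ] [180, 0, 97.1] [ 21.  16.  -1.   0. -72. 166.]
shut [ 0.534 -0.096  0.259] [180.  -45.    7.1] None
shutback [ 0.461 -0.105  0.334] [180.  -45.    7.1] [  7. -14. -38.  -1. -21.  91.]
shut [ 0.483 -0.102  0.259] [180.  -45.    7.1] None
shutback [ 0.409 -0.111  0.334] [180.  -45.    7.1] [  7. -21. -42.  -1. -24.  91.]
shut [ 0.534 -0.096  0.259] [-180.    45.  -172.9] None
shutback [ 0.461 -0.105  0.334] [-180.    45.  -172.9] [  7. -14. -38.  -1. -21. -89.]
shut [ 0.483 -0.102  0.259] [-180.    45.  -172.9] None
shutback [ 0.409 -0.111  0.334] [-180.    45.  -172.9] [  7. -21. -42.  -1. -24. -89.]
```

```bash
cat > scan.py <<'E'
from h import *
ik=planner.inverse_kinematics
f=grab('wrist','w0');o=ctrl.get_obs()
R=Rn.from_euler('xyz',o['tool_rot'],degrees=True)
print('cam in tool',R.inv().apply(np.array(f['origin'])-o['tool_pos']).round(3),'cam z in tool',R.inv().apply(att(f)[:,2]).round(2))
for a in range(28,80,3):
  out=[]
  for fl in (0,180):
    r0=Rn.from_euler('xyz',[180,-a,YAW],degrees=True)*Rn.from_euler('z',fl,degrees=True)
    r=r0.as_euler('xyz',degrees=True);z=r0.apply([0,0,1])
    for d in (0,.052):
      for b in (-.005,.1):
        q=ik(W(-.118-d,0,.263)-b*z,r); out.append('None' if q is None else str(np.round(q).astype(int)))
  print(a,out[:4],out[6:])
E
python3 scan.py
```

```text
cam in tool [ 0.084 -0.001 -0.127] cam z in tool [-0.32 -0.    0.95]
28 ['[  7   2 -28   0 -31  90]', '[  7  -7 -23   0 -46  90]', '[  7  -3 -34   0 -31  90]', '[  7 -13 -28   0 -47  90]'] ['[  7  -3 -34   0 -31 -90]', '[  7 -13 -28   0 -47 -90]']
31 ['[  7   1 -30   0 -27  90]', '[  7  -9 -26   0 -41  90]', '[  7  -4 -36   0 -27  90]', '[  7 -14 -30   0 -43  90]'] ['[  7  -4 -36   0 -27 -90]', '[  7 -14 -30   0 -43 -90]']
34 ['[  7   1 -32   0 -23  90]', '[  7 -10 -29   0 -37  90]', '[  7  -5 -38   0 -23  90]', '[  7 -16 -33   0 -39  90]'] ['[  7  -5 -38   0 -23 -90]', '[  7 -16 -33   0 -39 -90]']
37 ['[  7   0 -34   0 -18  91]', '[  7 -11 -31   0 -33  90]', '[  7  -5 -39   0 -19  91]', '[  7 -17 -35   0 -35  90]'] ['[  7  -5 -39   0 -19 -89]', '[  7 -17 -35   0 -35 -90]']
40 ['[  7   0 -36  -1 -14  91]', '[  7 -13 -34   0 -29  90]', '[  7  -6 -41  -1 -15  91]', '[  7 -19 -38   0 -31  91]'] ['[  7  -6 -41  -1 -15 -89]', '[  7 -19 -38   0 -31 -89]']
43 ['[  7  -1 -38  -1 -10  91]', '[  7 -14 -37   0 -24  91]', '[  7  -6 -43  -1 -10  91]', '[  7 -20 -40  -1 -27  91]'] ['[  7  -6 -43  
[... 1346 characters left out ...]
4  -48 -165]'] ['[-37   0 -35 -98 -41  29]', '[-45 -13 -37 -84 -48  15]']
73 ['[ -35    5  -32 -107  -42 -142]', '[ -43   -7  -37  -94  -47 -155]', '[ -40    1  -36 -103  -46 -144]', '[ -51  -11  -39  -89  -54 -157]'] ['[ -40    1  -36 -103  -46   36]', '[-51 -11 -39 -89 -54  23]']
76 ['[ -38    7  -34 -112  -48 -136]', '[ -48   -5  -39  -98  -53 -148]', '[ -43    3  -38 -107  -52 -138]', '[ -56   -8  -41  -93  -60 -150]'] ['[ -43    3  -38 -107  -52   42]', '[-56  -8 -41 -93 -60  30]']
79 ['[ -40    9  -36 -115  -53 -130]', '[ -51   -2  -41 -102  -59 -140]', '[ -46    6  -40 -110  -57 -132]', '[ -60   -5  -44  -96  -65 -142]'] ['[ -46    6  -40 -110  -57   48]', '[-60  -5 -44 -96 -65  38]']
```

```bash
cat > s1.py <<'E'
from h import *
def pose(phi,tan,z):
    p=HUB+Rn.from_euler('z',phi,degrees=True).apply([.045,tan,0]); p[2]=z; return p
ctrl.move_gripper(0.0,40)
ctrl.movep(pose(57,.05,.22),[180,0,57]); rep('above')
print(ctrl.line_to(pose(57,.05,.079),.15,max_force=15)); rep('down')
for phi in (57,45,33,21,12): ctrl.line_to(pose(phi,.0215,.079),.1,rotation=[180,0,phi])
rep('near')
print(ctrl.line_to(pose(2,.0205,.079),.04,rotation=[180,0,2],max_force=12)); rep('stop')
p=ctrl.get_obs()['tool_pos']; v=p-HUB; phi=np.degrees(np.arctan2(v[1],v[0]));print('finger angle',phi, np.hypot(*v[:2]))
back=Rn.from_euler('z',YAW,degrees=True).apply([0,.03,0])
ctrl.line_to(p+back,.15); ctrl.line_to(p+back+[0,0,.14],.2)
ctrl.move_gripper(.085)
# view of hook from cup approach
grab('top','top1'); grab('scene','scene1'); rep('end')
E
python3 s1.py; cat > m.py <<'E'
from h import *
import sys
for t in sys.argv[1:]:
    P=cloud(load(t));X,Y,Z=P[...,0],P[...,1],P[...,2]
    k=(X>.5)&(X<.64)&(Y>.02)&(Y<.15)&(Z>.1)&(Z<.118)
    q=P[k]; print(t,k.sum(),q.mean(0).round(4),cv2.minAreaRect(q[:,:2].astype(np.float32)))
    k=(np.hypot(X-HUB[0],Y-HUB[1])<.025)&(Z>.077)&(Z<.09);q=P[k];print('hub',k.sum(),q.mean(0).round(4),cv2.minEnclosingCircle(q[:,:2].astype(np.float32)))
print('expect tip',W(-.0505,.143,.11),'hub',HUB)
E
python3 m.py top1 scene1
```

```text
above t3.03 [0.4835 0.1097 0.2201] [180.  -0.  57.] F [ 0.3  0.4 -1.1] gap -0.0001 q [ 32.  11. -19.   0. -60. 115.]
False
down t4.12 [0.484  0.1096 0.0797] [ 1.799e+02 -1.000e-01  5.700e+01] F [ 0.4  0.7 -0.4] gap -0.0002 q [ 32.  21. -30.   0. -39. 115.]
near t5.94 [0.5402 0.0746 0.0791] [180.   -0.   12.3] F [-0.   0.3 -0.2] gap 0.0002 q [ 25.  25. -23.   0. -42.  77.]
True
stop t6.20 [0.5436 0.0705 0.0789] [-1.798e+02 -1.000e-01  4.100e+00] F [-2.4  5.1  3.6] gap 0.0001 q [ 24.  25. -22.  -0. -43.  70.]
finger angle 31.45150275015678 0.050193978127874
end t8.29 [0.5399 0.1002 0.219 ] [-1.799e+02  1.000e-01  4.000e+00] F [ 0.3 -0.4  0.3] gap 0.0849 q [ 27.  16. -13.  -0. -62.  67.]
top1 0 [nan nan nan] ((0.0, 0.0), (0.0, 0.0), 0.0)
hub 79 [0.5049 0.0452 0.0824] ((0.5063796043395996, 0.046532273292541504), 0.018805760890245438)
scene1 23 [0.5842 0.0528 0.1076] ((0.58302241563797, 0.053713034838438034), (0.008757652714848518, 0.035268060863018036), 5.628404140472412)
hub 13 [0.5035 0.0515 0.0831] ((0.5049994587898254, 0.047789011150598526), 0.013889046385884285)
expect tip [0.58021223 0.05416159 0.11      ] hub [0.50082567 0.04427347 0.083     ]m.py:6: RuntimeWarning: Mean of empty slice.
  q=P[k]; print(t,k.sum(),q.mean(0).round(4),cv2.minAreaRect(q[:,:2].astype(np.float32)))
  ret = um.true_divide(
```

```bash
python3 - <<'E'
from h import *
ctrl.movep(W(-.0505,.16,.30),[180,0,97.1]); rep('v')
f=grab('wrist','w1');P=cloud(f);Z=P[...,2]
for lo,hi in ((.1,.118),(.078,.09)):
    k=(Z>lo)&(Z<hi)&(np.hypot(P[...,0]-.545,P[...,1]-.05)<.07);q=P[k]
    n,l,s,c=cv2.connectedComponentsWithStats(k.astype(np.uint8))
    for i in range(1,n):
        if s[i,4]>60: q=P[l==i]; print(lo,s[i],q.mean(0).round(4),cv2.minAreaRect(q[:,:2].astype(np.float32)))
# rim + chute lip
rep('e')
a=f['image'][:,:,::-1]; g=load('top1')['image'][90:230,180:380,::-1]
g=cv2.resize(g,(512,358),interpolation=cv2.INTER_CUBIC)
cv2.imwrite('pics/v1.png',np.hstack([cv2.resize(a,(450,338)),cv2.resize(g,(350,338))]))
E
```

```text
v t9.79 [0.5779 0.0711 0.2998] [-180.     0.    97.1] F [-0.7 -0.5 -0.7] gap 0.085 q [ 23.  16.  -1.  -0. -73. 164.]
0.1 [260 162   5  34 168] [0.5839 0.0585 0.1085] ((0.5840677618980408, 0.057375870645046234), (0.0043298183009028435, 0.03511515632271767), 7.174676418304443)
0.078 [ 178  159   82   27 1010] [0.5239 0.0501 0.0806] ((0.5348169803619385, 0.05138816684484482), (0.09271331131458282, 0.030550705268979073), 7.114288806915283)
e t9.84 [0.578  0.0711 0.2997] [-180.     0.    97.1] F [ 0.1  0.1 -0.1] gap 0.085 q [ 23.  16.  -1.  -0. -73. 164.]
```

View pics/v1.png

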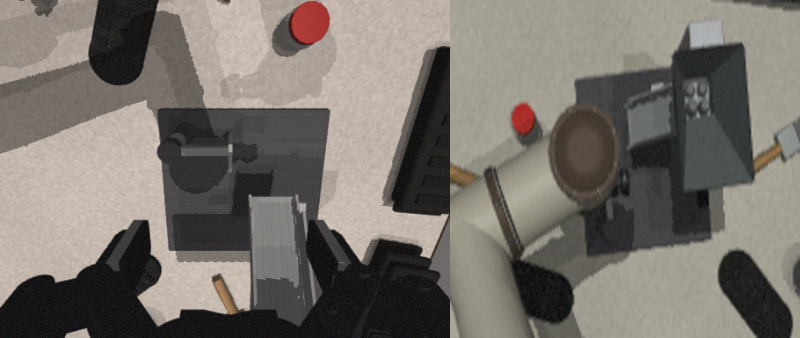

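```bash
cat > s2.py <<'E'
from h import *
def plate(tag,g,zlo=.138,zhi=.152):
    P=cloud(grab('wrist',tag));Z=P[...,2]
    k=(Z>zlo)&(Z<zhi)&(np.hypot(P[...,0]-g[0],P[...,1]-g[1])<.035);q=P[k][:,:2].astype(np.float32)
    r=cv2.minAreaRect(q);print(tag,k.sum(),q.mean(0),r); return np.array(r[0])
g=np.array([.413,.3915]); th=-41
ax=lambda t:np.array([np.cos(np.radians(t)),np.sin(np.radians(t))])
view=lambda g,z,th:np.r_[g-.017*ax(th+90)*-1,z]  # tool x = th+90
ctrl.movep(view(g,.336,th),[180,0,th+90]); r1=plate('w2',g); rep('view')
# keep x from the jaws, use top/scene g for first grip
ctrl.line_to([*g,.25],.25); ctrl.line_to([*g,.119],.12,max_force=12); rep('down')
ctrl.move_gripper(0,40); rep('grip'); tg=ctrl.get_obs()['tool_pos'][:2]
ctrl.move_gripper(.085); ctrl.line_to([*g,.25],.2); ctrl.line_to(view(g,.336,th),.25)
r2=plate('w3',g); d=r2-tg; print('cam-robot, along cup x',d@ax(th),'along y',d@ax(th+90)); rep('e')
E
python3 s2.py
```

```text
w2 247 [0.41466004 0.3961522 ] ((0.414309561252594, 0.3956877291202545), (0.02532270923256874, 0.010688751935958862), 49.18579864501953)
view t11.28 [0.4246 0.4037 0.3359] [180.   0.  49.] F [ 0.1 -0.6 -0.3] gap 0.085 q [ 59.  15.   4.   0. -78.  80.]
down t13.02 [0.4134 0.3921 0.1199] [-1.8e+02 -1.0e-01  4.9e+01] F [ 0.3  0.3 -0.6] gap 0.0854 q [ 60.  24. -17.   0. -49.  79.]
grip t13.68 [0.4129 0.3914 0.1188] [-180.    0.   49.] F [-0.3  0.  -0.5] gap 0.0109 q [ 60.  24. -17.  -0. -49.  79.]
w3 245 [0.41638872 0.39521027] ((0.41579845547676086, 0.39456963539123535), (0.02621873840689659, 0.009647971950471401), 49.267940521240234)
cam-robot, along cup x 0.00011523538510155567 along y 0.004354993546444521
e t15.75 [0.4236 0.4039 0.3338] [-180.     0.2   49. ] F [ 0.9  0.1 -0.8] gap 0.0849 q [ 59.  16.   4.  -0. -78.  80.]
```

```bash
cat > s3.py <<'E'
from h import *
g=np.array([.413,.3915]); y=np.array([-.1236,.9923]); T=np.array([.5845,.0541])
ctrl.line_to([*g,.20],.25); ctrl.line_to([*g,.1188],.12); ctrl.move_gripper(0,75); rep('grip')
ctrl.line_to([*g,.33],.2); rep('lift')
ctrl.movep(np.r_[T+.1*y,.33],[180,0,97.15]); ctrl.line_to(np.r_[T,.29],.2); ctrl.line_to(np.r_[T,.225],.15); rep('above')
grab('scene','sc3'); f=grab('wrist','w4')
print(ctrl.line_to(np.r_[T,.190],.05,max_force=6)); rep('pre')
E
python3 s3.py
python3 - <<'E'
import cv2,numpy as np
a=cv2.imread('pics/sc3.png')[190:310,200:330];b=cv2.imread('pics/w4.png')
cv2.imwrite('pics/v2.png',np.hstack([cv2.resize(a,(406,375)),cv2.resize(b,(390,375))]))
E
```

```text
grip t17.94 [0.413  0.3916 0.119 ] [180.  -0.  49.] F [-0.1 -0.1  2.3] gap 0.0101 q [ 60.  24. -17.   0. -49.  79.]
lift t19.15 [0.4125 0.3911 0.3285] [-180.     0.2   49. ] F [-0.3  0.2 -1.5] gap 0.0099 q [ 60.  14.   1.  -0. -77.  79.]
above t21.65 [0.5852 0.0548 0.226 ] [179.9   0.   97.2] F [-0.5  0.9 -0.7] gap 0.0105 q [ 21.  19.  -7.   0. -64. 166.]
False
pre t22.60 [0.5848 0.0541 0.1902] [180.    0.   97.2] F [ 0.6 -0.4 -1.6] gap 0.0101 q [ 21.  21. -10.   0. -59. 166.]
```

View pics/v2.png

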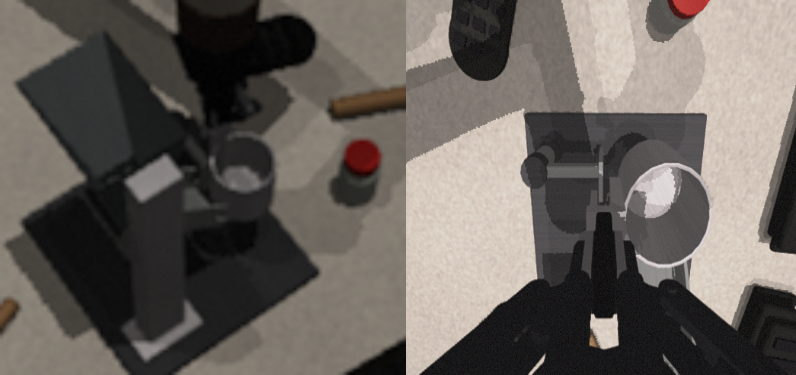

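The cup is held upright, with the slot lined up over the hook plate (wrist view: plate about (600,170), hanger (603,225)). Lowering it now.

```bash
cat > s4.py <<'E'
from h import *
T=np.array([.5845,.0541])
hit=ctrl.line_to(np.r_[T,.141],.03,max_force=5); rep('hung? %s'%hit)
ctrl.dwell(.2); rep('settle')
f=grab('wrist','w5'); grab('scene','sc5')
E
python3 s4.py
```

```text
hung? True t24.00 [0.5845 0.0541 0.1439] [-180.     0.    97.2] F [0.1 0.1 4.1] gap 0.0103 q [ 21.  24. -13.   0. -54. 166.]
settle t24.20 [0.5845 0.0541 0.1439] [-180.     0.    97.2] F [-1.1  0.7  5.3] gap 0.0102 q [ 21.  24. -13.   0. -54. 166.]
```

```bash
cat >> h.py <<'E'
A=41.
RS=(Rn.from_euler('xyz',[180,-A,YAW],degrees=True)*Rn.from_euler('z',180,degrees=True))
rs=RS.as_euler('xyz',degrees=True); zs=RS.apply([0,0,1])
def SH(x,y,z,b): return W(x,y,z)-b*zs   # grasp point at feeder xyz, b behind -> TCP
E
cat > s5.py <<'E'
from h import *
T=np.array([.5845,.0541])
ctrl.move_gripper(.05); rep('open')
ctrl.line_to(np.r_[T,.30],.2); rep('up')
grab('wrist','w6'); grab('scene','sc6')
ctrl.movep(W(-.28,.12,.36),[180,0,97.1])
ctrl.movep(SH(-.118,0,.263,.12),rs); rep('pre')
f=grab('wrist','w7')
P=cloud(f); F=Rn.from_euler('z',-YAW,degrees=True).apply((P-O).reshape(-1,3)).reshape(P.shape)
k=(abs(F[...,1])<.03)&(F[...,0]>-.14)&(F[...,0]<-.085)&(F[...,2]>.22)&(F[...,2]<.285)
q=F[k]; print(k.sum(),q.min(0).round(4),q.max(0).round(4),np.percentile(q,[5,50,95],axis=0).round(4))
k2=k&(F[...,0]<-.12);q=F[k2];print('front face',k2.sum(),np.percentile(q,[3,50,97],axis=0).round(4) if k2.any() else '')
a=cv2.imread('pics/sc6.png')[190:310,200:330];b=cv2.imread('pics/w7.png')
cv2.imwrite('pics/v3.png',np.hstack([cv2.resize(a,(330,300)),cv2.resize(b,(400,300))]))
E
python3 s5.py
```

```text
open t24.76 [0.5834 0.0538 0.1422] [-179.8    0.    97.1] F [-0.1 -0.2 -0.6] gap 0.0501 q [ 21.  24. -13.  -0. -54. 166.]
up t25.69 [0.5838 0.054  0.2985] [-179.7    0.    97.1] F [ 0.   0.1 -0.2] gap 0.0496 q [ 21.  17.   0.  -0. -74. 166.]
pre t30.37 [ 0.4528 -0.1058  0.3536] [-180.    41.  -172.9] F [-0.  -0.3  0. ] gap 0.0502 q [  7. -15. -34.  -0. -30. -89.]
833 [-0.1252 -0.0056  0.2347] [-0.0852  0.01    0.2762] [[-0.1242 -0.0034  0.2383]
 [-0.1227  0.0024  0.2622]
 [-0.0972  0.0081  0.2753]]
front face 611 [[-0.1244 -0.0034  0.2368]
 [-0.1232  0.0024  0.2568]
 [-0.1206  0.0081  0.2746]]
```

View pics/v3.png

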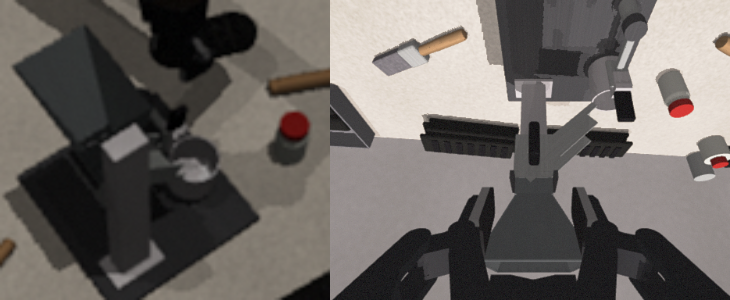

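Cup hangs in front of the lip. The wrist view shows the fin clear between the jaws (about (533,145)). Its measured centre is 2.4 mm in y and about 3.5 mm in x off my feeder estimate, which agrees with the hook offset, so I use the measured values.

```bash
cat > s6.py <<'E'
from h import *
gx,gy,gz=-.1145,.0024,.263
ctrl.line_to(SH(gx,gy,gz,.12),.1)
print(ctrl.line_to(SH(gx,gy,gz,-.005),.1,max_force=10)); rep('in')
ctrl.move_gripper(0,80); rep('grip')
for i in range(8):
    h=ctrl.line_to(SH(gx-.0535,gy,gz,-.005),.04,max_force=17)
    p=ctrl.get_obs()['tool_pos']; d=-(Rn.from_euler('z',-YAW,degrees=True).apply(p-SH(gx,gy,gz,-.005))); rep('pull %s %.4f'%(h,d[0]))
    if d[0]>.0505: break
    ctrl.line_to(p+W(.003,0,0)-O,.05)
ctrl.dwell(.6); rep('e'); f=grab('scene','sc8'); grab('top','top8')
E
python3 s6.py
```

```text
False
in t32.07 [ 0.5373 -0.0929  0.2599] [-180.    41.1 -172.9] F [-1.5 -0.2  1.1] gap 0.0497 q [  7.  -0. -37.   1. -12. -91.]
grip t32.50 [ 0.5373 -0.0939  0.2599] [-179.9   41.1 -172.9] F [ 0.4 -7.1  0.5] gap 0.0105 q [  7.  -0. -37.   1. -12. -91.]
pull True 0.0522 t33.78 [ 0.4857 -0.1004  0.2599] [-179.9   41.2 -172.9] F [ 2.2 -3.2 -0.1] gap 0.0111 q [  7.  -6. -42.   1. -12. -91.]
e t34.38 [ 0.4856 -0.1003  0.2598] [-179.9   41.2 -172.9] F [ 3.  -4.8  2. ] gap 0.0109 q [  7.  -6. -42.   1. -12. -91.]
```

```bash
python3 - <<'E'
import cv2,numpy as np
a=cv2.imread('pics/sc8.png')[190:310,200:330];b=cv2.imread('pics/top8.png')[90:220,220:380]
cv2.imwrite('pics/v4.png',np.hstack([cv2.resize(a,(380,351),interpolation=2),cv2.resize(b,(410,351),interpolation=2)]))
E
```

```text
(no output)
```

View pics/v4.png

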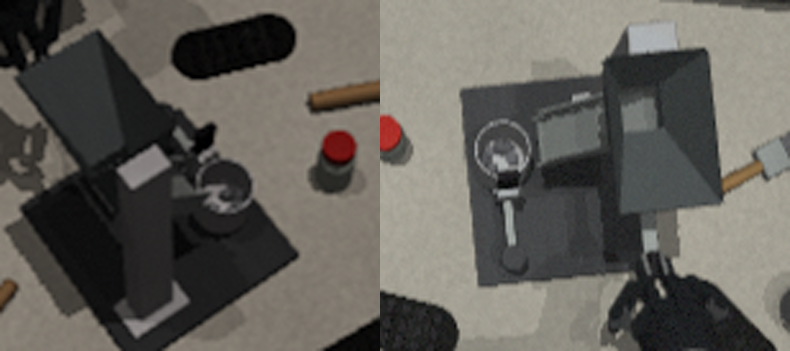

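Hopper empty, chute clear and no studs on the bench. Pushing the shutter home.

```bash
cat > s7.py <<'E'
from h import *
gx,gy,gz=-.1145,.0024,.263
d=lambda:Rn.from_euler('z',-YAW,degrees=True).apply(ctrl.get_obs()['tool_pos']-SH(gx,gy,gz,-.005)).round(4)
for i in range(5):
    h=ctrl.line_to(SH(gx+.004,gy,gz,-.005),.04,max_force=18); print(h,d()); rep('push')
    if d()[0]>-.0015: break
    p=ctrl.get_obs()['tool_pos']; ctrl.line_to(p-(W(.003,0,0)-O),.05)
ctrl.dwell(.2); rep('held')
ctrl.move_gripper(.05); rep('open')
ctrl.line_to(SH(gx,gy,gz,.12),.15); rep('back')
P=cloud(grab('wrist','w9'));F=Rn.from_euler('z',-YAW,degrees=True).apply((P-O).reshape(-1,3)).reshape(P.shape)
k=(abs(F[...,1])<.03)&(F[...,0]>-.19)&(F[...,0]<-.12)&(F[...,2]>.22)&(F[...,2]<.285);q=F[k];print('front face',k.sum(),np.percentile(q,[3,50,97],axis=0).round(4))
ctrl.movep(W(-.28,.12,.36),[180,0,97.1]); ctrl.movep(W(-.0,.21,.33),[180,0,97.1])
grab('wrist','w10'); grab('scene','sc10'); rep('e')
b=cv2.imread('pics/w10.png');a=cv2.imread('pics/sc10.png')[180:320,190:340]
cv2.imwrite('pics/v5.png',np.hstack([cv2.resize(b,(500,375)),cv2.resize(a,(300,375))]))
E
python3 s7.py
```

```text
True [-0.0002 -0.0012  0.0006]
push t35.73 [ 0.5373 -0.094   0.2598] [-179.9   41.  -173. ] F [-3.  -0.5  4.5] gap 0.0107 q [  7.  -0. -37.   1. -12. -91.]
held t35.92 [ 0.5373 -0.0941  0.2598] [-179.9   41.  -173. ] F [-5.4  0.5  5.3] gap 0.0106 q [  7.  -0. -37.   1. -12. -91.]
open t36.38 [ 0.5379 -0.0942  0.2597] [-179.9   41.  -173. ] F [-0.5  0.1 -0.4] gap 0.0497 q [  7.  -0. -37.   1. -12. -91.]
back t37.37 [ 0.4559 -0.103   0.3528] [-179.9   41.  -173. ] F [0.1 0.1 0.4] gap 0.0501 q [  8. -15. -35.   1. -29. -91.]
front face 608 [[-0.1243 -0.0029  0.2363]
 [-0.123   0.0021  0.257 ]
 [-0.1208  0.0078  0.2746]]
e t42.29 [0.6214 0.1264 0.3318] [179.9  -0.   97.1] F [-0.1 -0.5 -0. ] gap 0.0496 q [ 26.  20.  10.   0. -80. 161.]
```

View pics/v5.png

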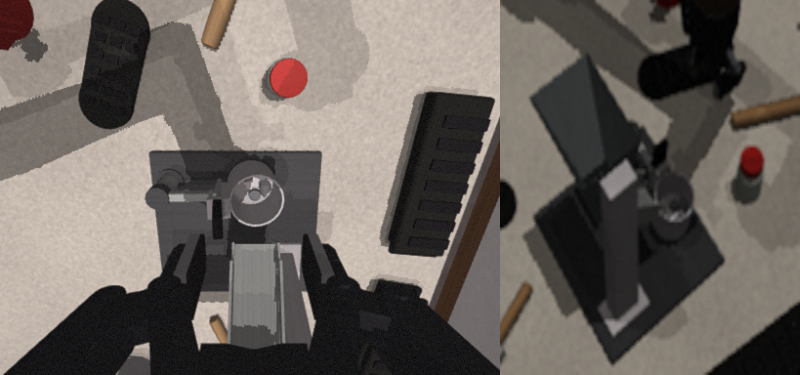

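```bash
python3 - <<'E'
from h import *
ctrl.movep(W(.0,.165,.33),[180,0,97.1])   # more overhead: deeper look into the cup
# camera sits 84 mm to +y, tilted back
f=grab('wrist','w11')
b=f['image'][:,:,::-1]
cv2.imwrite('pics/v6.png',cv2.resize(b[150:290,180:380],(780,546),interpolation=2))
P=cloud(f);F=Rn.from_euler('z',-YAW,degrees=True).apply((P-O).reshape(-1,3)).reshape(P.shape)
k=(np.hypot(F[...,0]-.004,F[...,1]-.145)<.03)&(F[...,2]<.09);print('inside cup heights',k.sum(),np.percentile(F[k][:,2],[5,50,95]).round(3)); rep('e')
E
```

```text
inside cup heights 1306 [0.02  0.031 0.045]
e t42.64 [0.6271 0.0816 0.3313] [179.9  -0.   97. ] F [0.4 0.3 0.1] gap 0.0499 q [ 22.  20.  10.  -0. -80. 165.]
```

View pics/v6.png

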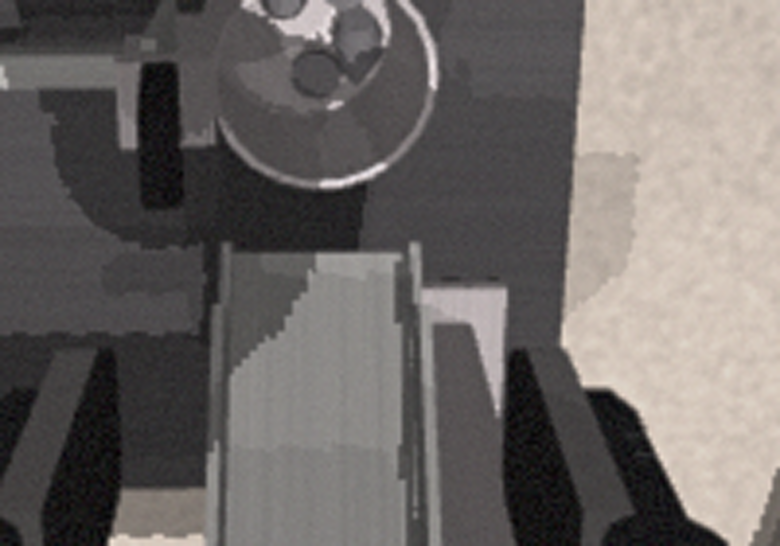

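```bash
python3 - <<'E'
from h import *
ctrl.movep(W(-.02,.22,.30),[180,0,97.1])
b=grab('wrist','w13')['image'][:,:,::-1]; a=load('w11')['image'][:,:,::-1]
ctrl.movep(W(-.28,.25,.36),[180,0,97.1]); t=grab('top','top12')['image'][90:220,220:380,::-1]; rep('e')
c=lambda i,s:cv2.resize(i,s,interpolation=2)
cv2.imwrite('pics/v7.png',np.hstack([c(a[90:200,220:320],(260,286)),c(b[150:250,220:320],(260,286)),c(t,(270,286))]))
E
```

```text
e t44.15 [0.3402 0.1324 0.3599] [-180.    0.   97.] F [ 0.9 -0.4  0.1] gap 0.0502 q [ 47.  -9. -19.   0. -80. 140.]
```

View pics/v7.png

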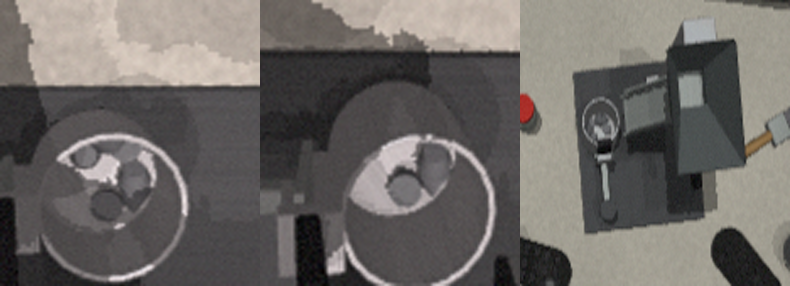

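At least three studs show in the cup, but its near wall hides part of the floor. I take one more look from straight above to count.

```bash
python3 - <<'E'
from h import *
best=None
for yaw in (YAW+180-360,YAW+97-7):
  for d in (18.7,-18.7):
    R=Rn.from_euler('xyz',[180,0,yaw],degrees=True)*Rn.from_euler('y',d,degrees=True)
    if R.apply([-.32,0,.95])[2]<-.99:
        cz=.46 if yaw<0 else .56
        p=W(.003,.150,cz)-R.apply([.084,-.001,-.127]); r=R.as_euler('xyz',degrees=True)
        q=planner.inverse_kinematics(p,r); print(yaw,p.round(3),r.round(1),None if q is None else q.round(0))
        if q is not None and best is None: best=(p,r)
ctrl.movep(best[0]+[0,.12,.06],best[1]); ctrl.movep(*best)
f=grab('wrist','w14'); rep('e')
P=cloud(f);c=W(.004,.146,.1);k=np.hypot(P[...,0]-c[0],P[...,1]-c[1])<.045
v,u=np.nonzero(k);print(u.min(),u.max(),v.min(),v.max())
b=f['image'][max(v.min()-5,0):v.max()+5,max(u.min()-5,0):u.max()+5,::-1];cv2.imwrite('pics/v8.png',cv2.resize(b,(560,560),interpolation=2))
E
```

```text
-172.9 [0.671 0.074 0.313] [ 180.   -18.7 -172.9] [  18.   36.   32.   -4. -105. -102.]
97.1 [0.638 0.029 0.413] [-180.   -18.7   97.1] [  8.  22.  28. -19. -96. 177.]
e t48.44 [0.6711 0.0737 0.3135] [ 180.   -18.6 -172.9] F [-0.8  0.8  0.4] gap 0.0502 q [  18.   36.   32.   -4. -105. -102.]
170 323 138 357
```

View pics/v8.png

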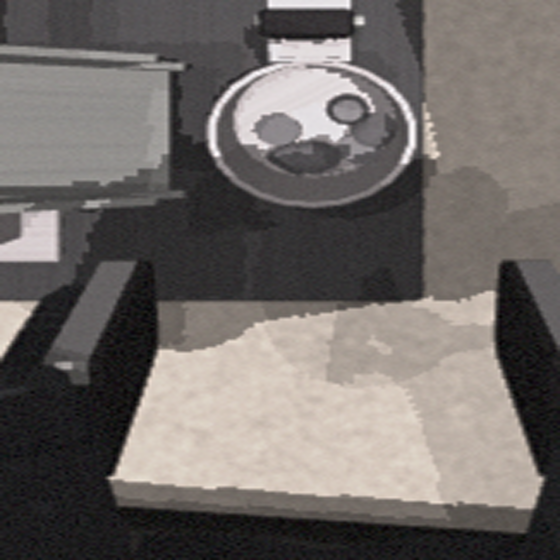

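```bash
python3 - <<'E'
from h import *
f=load('w14');P=cloud(f);F=Rn.from_euler('z',-YAW,degrees=True).apply((P-O).reshape(-1,3)).reshape(P.shape)
sc=(323-170+10)/560; sv=(357-138+10)/560
u0,v0=165,133
b=f['image'][v0+int(55*sv):v0+int(215*sv),u0+int(200*sc):u0+int(425*sc),::-1].astype(float)
z=F[v0+int(55*sv):v0+int(215*sv),u0+int(200*sc):u0+int(425*sc),2]
b=np.clip((b/200)**.6*255,0,255).astype(np.uint8)
hm=cv2.applyColorMap(np.clip((np.nan_to_num(z)-.02)/.035*255,0,255).astype(np.uint8),cv2.COLORMAP_JET)
t=load('top12')['image'][100:160,290:350,::-1]
c=lambda i,s:cv2.resize(i,s,interpolation=2)
cv2.imwrite('pics/v9.png',np.hstack([c(b,(320,320)),cv2.resize(hm,(320,320),interpolation=0),c(t,(150,320))]))
# volume above cup floor, on a 2 mm grid
g=F[(np.hypot(F[...,0]-.004,F[...,1]-.146)<.031)&(F[...,2]<.08)]
print(np.histogram(g[:,2],bins=np.arange(.02,.08,.004)))
E
```

```text
(array([454, 251,  85, 332, 168, 172,  60,  23,  24,  16,   7,   0,   0,
         0]), array([0.02 , 0.024, 0.028, 0.032, 0.036, 0.04 , 0.044, 0.048, 0.052,
       0.056, 0.06 , 0.064, 0.068, 0.072, 0.076]))
```

View pics/v9.png

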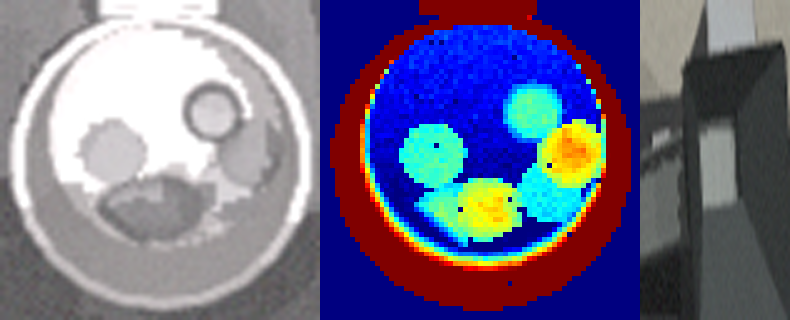

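The height map shows six separate studs in the cup: single ones left and upper right, an upper and a lower one at right, and two at the bottom. The hopper is empty. Handing in.

```bash
python3 -c "
from h import *
rep('final'); workorder.job_done()"
```

```text
final t48.44 [0.6711 0.0737 0.3135] [ 180.   -18.6 -172.9] F [-0.8  0.8  0.4] gap 0.0502 q [  18.   36.   32.   -4. -105. -102.]
the job is handed in; nothing more can be done
```

The job is done and handed in at 48.4 s of the 72 s allowed. I turned the hook to its stop, hung the cup and let go. Then I opened the shutter fully (52 mm), pushed it home and let go.

**Last checks**
- **Hook:** it stands at 7.15°, against a feeder yaw of 7.1°, so it is on its stop.
- **Cup:** it seated at the predicted height to within 0.1 mm and was still hanging in the last picture.
- **Studs:** the height map of the cup shows six lumps, two pairs partly overlapping, so I read that as all six studs. The hopper and chute looked empty, and I saw none on the bench.
- **Shutter:** its handle's front face is back within 0.2 mm of where it was at the start.
- **Robot:** it is clear of everything with the gripper open, and the wrist force is near zero.

**Disagreements**
- **Feeder position:** my first estimate from the top camera was about 4 mm off in x and 2.5 mm in y compared with the wrist camera. I used the wrist camera values for the hook and the handle.
- **Wrist camera:** along the jaws it matched the robot to 0.1 mm. Across them it read about 4 mm off at the cup, so I positioned the cup by relative readings.
- **Bystanders:** I did not measure them again at the end; nothing I did went near them.

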